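Steady the rack of polished crooks over the drip tray

ROBOT

A 6-joint arm with a two-finger parallel gripper is mounted at the origin on the work surface. World frame = base frame: x ahead of the robot, y to its left, z up, the work surface at z = 0. Lengths are in m, angles in rad, forces in N, time in s.
With the tool pointing down it reaches from about 0.225 to 0.875 m from the base axis. Payload 3.4 kg.
Tool frame: the origin (TCP) lies at the very end of the fingers, on their centre line; the grasp point (between the pads) lies manip.grip_point_offset behind it (manip.grip_point_offset is the distance from the TCP to the grasp point, in m); z points along the fingers, y is the line along which they close (so a half turn about z gives the same grasp; the last joint's range is limited). The gripper opens to 85 mm and grips with 20 to 120 N. Pads are 22 mm wide; open, the fingers measure 114 mm over their backs; the gripper's body (76 mm by 85 mm) begins 54 mm behind the grasp point. The pads swing forward as they close: fully open they stand 13 mm farther back than shut.
Start: joints at [-0.121, 0.276, 1.505, -0, 1.361, -0.121], TCP at [0.575, -0, 0.231] pointing down, gripper open.
Joint ranges: [-2.89, 2.89], [-0.75, 2.08], [0.22, 2.7], [-1.18, 4.32], [0.11, 2.71], [-2.7, 2.7]. Speed limits (rad/s): [2.57, 2.57, 3.14, 3.14, 3.14, 3.14].

INTERFACE

Orientations are given as a unit quaternion [w, x, y, z].
In Python, from rig import manip gives the robot as it stands.
- The arm moves only by the shell command python3 -m pendant 'ROWS' [FORCE]. ROWS is JSON, a list of rows, each an object of numbers: "jaw": the opening, from -1 (shut) to 1 (fully open); "tx", "ty", "tz": the shift along the world's x, y, z in cm; "ax", "ay", "az": the turn, a rotation vector about the world's x, y, z in degrees. In form: [{"jaw": .., "tx": .., "ty": .., "tz": .., "ax": .., "ay": .., "az": ..}, ...]. A call has 1 to 10 rows; each row is the pose to reach, as a shift and turn from the pose commanded when the call began; what a row does not reach only later rows make up. A row lasts 1/8 s, in which the tool goes at most 62.5 mm and 10.7 degrees, less where a joint would pass 70% of its speed; a pose out of reach is approached as far as the arm can. A call with a gripper value outside its range is refused whole. The fingers move at their own pace and stop on an object; FORCE is the grip in N (left out, the last holds). Time passes only in rows, so rows that repeat a pose let the fingers close. It gives the time, the measured TCP pose, the force, the opening and the grip force at its end, in the units of the state.
- manip.get_state(): the state, without advancing time (a new reading comes with each control period).
- manip.get_image(name): name is "scene" or "side" or "wrist"; returns a dict with "pixels" (400x640x3 uint8, blue, green, red), "depth" (400x640 float32, m along the optical axis (not along the pixel's ray), 0 where there is no reading), "fx", "fy", "cx", "cy" (pixels), "pose" (4x4, takes a point from camera to world coordinates). Camera axes: x right, y down, z forward; pixel columns grow to the right and rows downward; lengths in m; the calibration is good to about 2 mm. The wrist camera is an equidistant fisheye: a pixel r from the principal point sees the ray r / f radians off the axis. A picture is of the moment at which its call begins.
- manip.sign_off(): hands the job in; it is judged then, once.
The state is a dict: "clock": time; "qpos": joint angles; "qd": joint speeds; "effort": joint torques, N m; "position": TCP position; "ee_rot": TCP orientation; "contact_force": force on the tool from outside, world axes, zero at the start; "moment": the same for the moment, N m; "width": finger opening in m; "gripper_force": force on a finger pad.
Only numpy, scipy, OpenCV 4.12 (cv2) and the standard library are available. Lean on these libraries where they do the work, as an engineer would, in place of code of your own. Each camera call takes 0.05 s, during which the arm holds its last target. There are 200 camera calls.

TASK

By the black grip block of its trolley, draw the hanging rack of polished brass crooks off its parking rest and along the rail, and bring it to a stop centred over the steel drip tray (to within a centimetre or so). Coming off the rest sets it rocking and it will not settle by itself in time: steady it by moving the trolley until it hangs level within a few degrees and stays so for some 4 seconds, then let go of the block and leave it there, still level. The gripper and arm must never touch the rack or its brass, the rack must not be banged against the rest, and the other things on the bench stay where they are.

Things in the scene. Friction and masses are not known exactly. Their poses are not given: they have to be found in the camera images.
- trolley (a joint): Position in m of the grey trolley on a level aluminium rail (920 mm long, 20 mm wide, top 281 mm above the table). Grows along the gantry's +y axis (robot's left), 0 in mid-rail, stops at -0.225 and +0.28. About 0.6 kg, friction about 0.6 N plus 2 N per m/s: it stays where it is left.
- rack (a joint): Angle in rad of the rack rocking freely on a pin across the rail; 0 = level, positive = right (-y) end raised; about 0.28 at the start, propped on the rest. 0.6 kg (varies), period 2.7 s whatever the mass, almost undamped (decays over a minute). Trolley acceleration a along +y drives it: angle'' = -w2*(angle - a/9.81), w2 = 5.35 per s2. Stops at +-0.6.
- grip (a point): Centre of the black plastic grip block on top of the trolley: 26 x 26 mm, 50 mm high, sides square to the rail; this point is 322 mm above the table. The flat trolley top (50 mm across the rail, 80 mm along it) is 25 mm below this point. Take it from above, fingers closing along the rail.
- pivot (a point): Middle of the pin from which the rack hangs, 172 mm above the table, 150 mm straight below the grip point; moves with the trolley. Rack: centre of mass 8.5 mm below the pin, moment of inertia about the pin 0.0094 kg m2 (scales with mass).
- bar_right (a point): Right (-y) end of the rack's steel bar, 170 mm from the pin. Over each end of the bar sits a brass U-shaped crook (tube 19 mm thick), legs down: outer leg 170 mm from the pin, ending 100 mm below it; inner leg at 110 mm, ending 45 mm below; top of the crook 34 mm above the pin.
- bar_left (a point): Left end (+y) of the rack's bar, 170 mm from the pin.
- tray: Open drip tray of bare steel, 150 x 400 mm, 28 mm high, fixed on the table under the rail, long side along the rail. Origin: centre of its underside; its y axis runs along the rail to +y. The pin must stop straight above this origin along the rail.
- gantry: Fixed gantry: rail on two grey posts 100 mm behind it (+x), 440 mm either side of the middle, 293 mm high. Origin on the table under mid-rail; y axis along the rail. Parking rest: steel ledge under the rail, top 122 mm above the table, y = -425 to -315 mm; the rack's raised foot slides off its inner edge when trolley passes about -0.12.
- jar: Bystander: amber glass jar, 64 mm across, 85 mm high, on the far side. Leave alone.
- buff: Bystander: spare buffing wheel lying flat, 120 mm across, 30 mm high. Leave alone.
- compound_bar: Bystander: bar of polishing compound, 50 x 120 x 40 mm. Leave alone.
- brush: Bystander: hand brush lying on the table to the left, near the robot. Leave alone.

How it is judged:
On the way, in this order (a step that is already met when the one before it is completed fails the run):
1. the rack has come off its parking rest (value of joint rack below 0.1 rad and contact force between rack and gantry below 0.05 N).
2. the rack hangs level and steady, centred over the drip tray, for 3 s (y of pivot in the frame of tray between -0.02 and 0.02 m and value of joint rack between -0.09 and 0.09 rad), for 3 s.
At the end, for the whole second after the job is handed in: The trolley is let go and at rest with the pin within 20 mm of the tray's centre along the rail, and the rack hangs level within 0.09 rad all the time, rocking slower than 0.3 rad/s (all of step 2 and velocity of joint trolley between -0.02 and 0.02 m/s and angular speed of rack below 0.3 rad/s); the robot touches nothing.
It fails at once if the gripper or arm touches the polished rack (contact force between any of the fingers, the arm and rack above 0.5 N).
It fails at once if the rack is banged against its rest (contact force between rack and gantry above 15 N).
It fails at once if another thing on the bench is shifted (distance of any of jar, buff, compound_bar, brush from where it was at the start of the episode above 0.03 m).
It also fails if it takes over 48 s, if anything falls off the work surface, if the arm or the gripper's body presses on something with over 40 N, if the wrist force passes 120 N, or if a joint passes its speed limit or range.

## Working session

There is one attempt and no reset: what is moved stays moved. The work goes in short steps, Python scripts to look and compute and a shell command to move; the robot and the scene stay as the last step left them, time stands still between calls to the robot, and variables do not carry over. Pictures are saved under pics/ and viewed, at most 10 in all, crops included, and the job is handed in when it is done.

```bash
ls; mkdir -p pics
python3 - <<'E'
from rig import manip
import cv2,numpy as np
print(manip.get_state()); print(manip.grip_point_offset)
for n in ("scene","side","wrist"):
    d=manip.get_image(n); cv2.imwrite(f"pics/{n}0.png",d["pixels"]); np.savez(f"pics/{n}0.npz",**d)
    print(n,d["fx"],d["fy"],d["cx"],d["cy"],np.round(d["pose"],3).tolist())
E
```

```text
pics
{'clock': 0.0, 'qpos': array([-1.20984964e-01,  2.76582606e-01,  1.50610796e+00,  8.71660165e-06,
        1.36067991e+00, -1.20981403e-01]), 'qd': array([-0.00077315, -0.00103769,  0.00019339, -0.00028992,  0.00025752,
       -0.00137363]), 'effort': array([ 6.20495921e-04, -4.16768074e+01, -2.45808578e+01, -1.52056768e-04,
        1.11346930e-02,  1.69860516e-05]), 'position': array([5.74490572e-01, 6.83221620e-05, 2.30456791e-01]), 'ee_rot': array([-7.02449239e-04,  7.07108406e-01,  7.07104597e-01, -5.44747624e-04]), 'contact_force': array([-0.3814959 , -0.38088211,  0.27207326]), 'moment': array([-0.01971948,  0.00308782,  0.0462998 ]), 'gripper_force': 0.0, 'width': 0.08550001127345884}
0.0187
scene 398.75154391511126 398.75154391511126 328.4984189448373 194.2330001632781 [[-0.634, 0.506, -0.584, 1.133], [0.773, 0.404, -0.489, 0.509], [-0.012, -0.762, -0.648, 0.865], [0.0, 0.0, 0.0, 1.0]]
side 432.0580044510425 432.0580044510425 319.92468929053064 202.78342631377362 [[0.999, 0.031, -0.037, 0.595], [0.048, -0.76, 0.649, -0.669], [-0.009, -0.65, -0.76, 1.021], [0.0, 0.0, 0.0, 1.0]]
wrist 309.70691628693146 309.70691628693146 317.62238644626746 199.21740924241294 [[1.0, 0.001, -0.002, 0.574], [0.0, -0.959, -0.284, 0.074], [-0.002, 0.284, -0.959, 0.373], [0.0, 0.0, 0.0, 1.0]]
```

View pics/scene0.png

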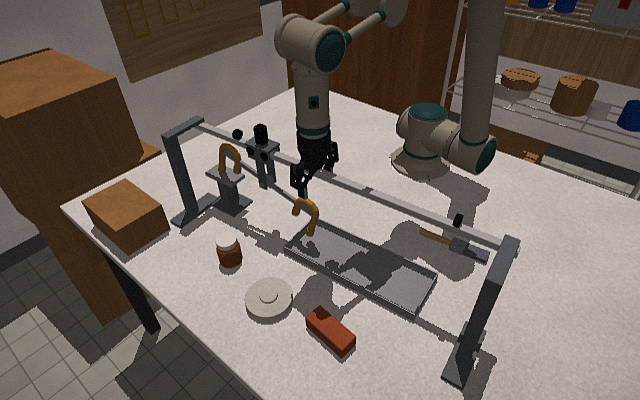

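View pics/side0.png

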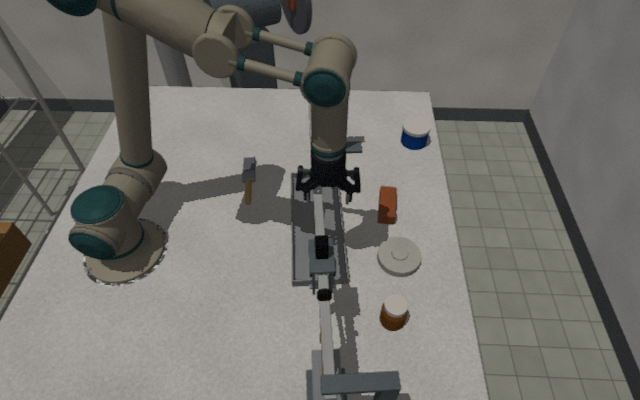

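The scene view shows the grip block at about (261,133), the rail running from (200,125) to (515,245), the tray at (285–437, 220–315) and the rest at (225,178). In the side view the grip block is at (321,243), the tray spans x 292–345, y 172–283, and the gripper hangs over the rail at (328,180).

```bash
cat > h.py <<'E'
import numpy as np,cv2
def load(n): return dict(np.load(f"pics/{n}.npz"))
def cloud(d):
    v,u=np.mgrid[0:400,0:640]; z=d["depth"]
    P=np.stack([(u-d["cx"])/d["fx"]*z,(v-d["cy"])/d["fy"]*z,z],-1)
    return P@d["pose"][:3,:3].T+d["pose"][:3,3]
def ray(d,u,v,h):
    r=d["pose"][:3,:3]@np.array([(u-d["cx"])/d["fx"],(v-d["cy"])/d["fy"],1]); o=d["pose"][:3,3]
    return o+r*(h-o[2])/r[2]
E
python3 - <<'E'
from h import *
for n in("scene0","side0"):
    d=load(n);C=cloud(d);px=d["pixels"].astype(int);ok=d["depth"]>0
    z=C[...,2]
    # rail top
    m=ok&(abs(z-.281)<.004)&(px.min(-1)>90)
    p=C[m]; p=p[(p[:,0]>.4)&(p[:,0]<.8)]
    if len(p)>20:
        vx,vy,x0,y0=cv2.fitLine(p[:,:2].astype(np.float32),cv2.DIST_HUBER,0,.01,.01).ravel()
        print(n,"rail",len(p),vx,vy,x0,y0,p.min(0),p.max(0))
    # grip black top
    m=ok&(abs(z-.347)<.006)&(px.max(-1)<70)
    k,l,s,c=cv2.connectedComponentsWithStats(m.astype(np.uint8))
    for i in range(1,k):
        if s[i,4]>15: q=C[l==i]; print("grip?",c[i],s[i,4],q.mean(0),q.min(0),q.max(0))
    # tray
    m=ok&(z>.0245)&(z<.032)&(abs(C[...,0]-.6)<.25)
    k,l,s,c=cv2.connectedComponentsWithStats(m.astype(np.uint8))
    for i in range(1,k):
        if s[i,4]>40: q=C[l==i]; print("z28",c[i],s[i,4],q.mean(0),q.min(0),q.max(0),px[l==i].mean(0))
    # posts tops
    m=ok&(abs(z-.293)<.004)
    k,l,s,c=cv2.connectedComponentsWithStats(m.astype(np.uint8))
    for i in range(1,k):
        if s[i,4]>40: q=C[l==i]; print("post",c[i],s[i,4],q.mean(0),q.min(0),q.max(0))
E
python3 - <<'E'
import cv2
a=cv2.imread('pics/scene0.png')[100:330,150:540]
cv2.imwrite('pics/c1.png',cv2.resize(a,None,fx=2,fy=2,interpolation=cv2.INTER_CUBIC))
E
```

```text
scene0 rail 1489 0.071304515 -0.9974546 0.551969 -0.053661298 [ 0.40204564 -1.66211276  0.27712392] [0.69758731 0.46171782 0.2849981 ]
grip? [165.49541284  11.89908257] 218 [ 0.14969633 -1.23121539  0.3469134 ] [-0.09804635 -1.25130138  0.34114028] [ 0.34432434 -1.20190655  0.35298496]
grip? [431.21917808   8.73972603] 146 [-0.58640505 -0.32553395  0.34694706] [-0.792735   -0.41349956  0.34103114] [-0.51410257 -0.2937711   0.35270453]
grip? [584.5          5.88461538] 26 [-1.0343639   0.18587196  0.3444356 ] [-1.04038534  0.14974255  0.34133202] [-1.02836315  0.21782536  0.3476006 ]
grip? [118.47916667  24.16666667] 48 [ 0.37039907 -1.23913921  0.34679042] [ 0.33505037 -1.25493807  0.34111216] [ 0.40373363 -1.22228648  0.35262364]
grip? [476.60576923 101.82692308] 104 [0.11318969 0.18738035 0.34706323] [0.07413402 0.14706107 0.34113444] [0.12795128 0.21589988 0.35297252]
grip? [259.67142857 127.47142857] 70 [ 0.5735227  -0.18136363  0.34634134] [ 0.55651109 -0.1947282   0.34103642] [ 0.58544473 -0.16778446  0.34961434]
grip? [333.34615385 143.76923077] 26 [0.51637322 0.00992551 0.346
[... 4087 characters left out ...]
62 -0.00330253  0.29397109] [ 0.5002542  -0.01199708  0.28910981] [0.53478068 0.01235029 0.29686678]
post [350.67857143 188.82142857] 56 [ 0.62699873 -0.00399107  0.29373968] [ 0.61187397 -0.0128283   0.28905645] [0.64592921 0.01329935 0.2969934 ]
post [310.77272727 244.77272727] 44 [ 0.54592719 -0.16337894  0.29571698] [ 0.53954822 -0.18123962  0.28949714] [ 0.55260158 -0.14795521  0.29699872]
post [322.75812274 262.13718412] 277 [ 0.57221246 -0.20369384  0.29566288] [ 0.54422412 -0.22798089  0.28936277] [ 0.59491467 -0.14500262  0.29699739]
post [359.31666667 381.74133333] 1500 [ 0.64182303 -0.42950344  0.29248175] [ 0.57696618 -0.44958335  0.28900289] [ 0.70756218 -0.40875296  0.29697443]
```

View pics/c1.png

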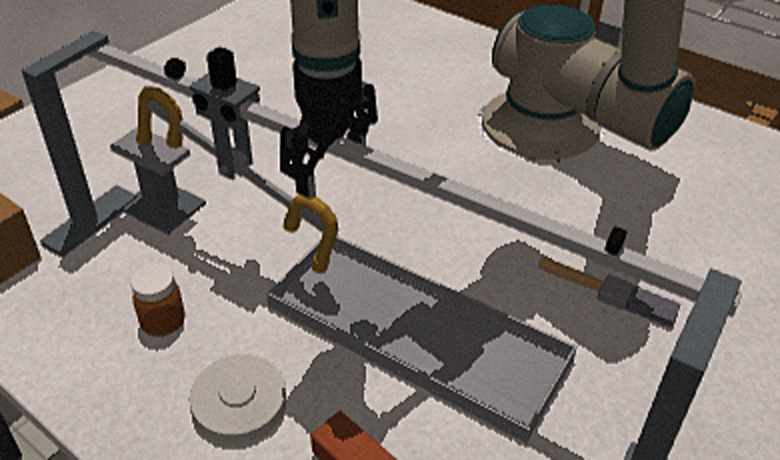

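Run:
```python
from h import *
for n in("scene0","side0"):
    d=load(n);C=cloud(d);px=d["pixels"].astype(int);ok=d["depth"]>0;z=C[...,2]
    m=ok&(abs(z-.281)<.005)&(px.min(-1)>90)&(abs(C[...,0]-(.565-.09*C[...,1]))<.03)&(abs(C[...,1])<.4)
    p=C[m]; p=p[abs(p[:,1]-0)>.02]
    f=cv2.fitLine(p[:,:2].astype(np.float32),cv2.DIST_HUBER,0,.005,.01).ravel()
    e=f[:2]*np.sign(f[1]); 
    print(n,len(p),"dir",e,"deg",np.degrees(np.arctan2(-e[0],e[1])),"x at y=0",f[2]-f[3]*e[0]/e[1])
    e=np.array([-.0915,.9958]);nr=np.array([e[1],-e[0]])
    g=ok&(abs(z-.347)<.008)&(px.max(-1)<70)&(abs(C[...,0]-.57)<.03)&(abs(C[...,1]+.185)<.03)
    q=C[g]; s=q[:,:2]@e; t=q[:,:2]@nr
    print("grip top s",np.percentile(s,[2,98]),"t",np.percentile(t,[2,98]))
    g=ok&(z>.02)&(z<.033)&(abs(C[...,0]-.55)<.13)&(abs(C[...,1]-.12)<.24)&(px.max(-1)<140)&(C[...,0]<.69)
    q=C[g]; s=q[:,:2]@e; t=q[:,:2]@nr
    print("tray s",np.percentile(s,[0,.5,1,99,99.5,100]),"t",np.percentile(t,[0,.5,1,99,99.5,100]))
    r=cv2.minAreaRect(q[:,:2].astype(np.float32)); print(r)
    # posts: means -> s
    for lo in(-.43,.447):
        g=ok&(abs(z-.293)<.004)&(abs(C[...,1]-lo)<.025)&(C[...,0]>.48)&(C[...,0]<.72)
        q=C[g]
        if len(q)>50: s=q[:,:2]@e;t=q[:,:2]@nr; print("post s",np.percentile(s,[2,50,98]),"t",np.percentile(t,[2,98]))
```

```text
scene0 1214 dir [-0.09948289  0.9950393 ] deg 5.709394 x at y=0 0.5525756
grip top s [-0.24538687 -0.22258576] t [0.54033753 0.56531337]
tray s [-0.13705363 -0.13588285 -0.13540382  0.26280757  0.26289895  0.26330398] t [0.47125587 0.47223591 0.47334207 0.62570406 0.62598919 0.6272147 ]
((0.5407356023788452, 0.11290989816188812), (0.15416201949119568, 0.39992082118988037), 5.756550312042236)
post s [-0.49938656 -0.48191253 -0.4689006 ] t [0.54167619 0.66718247]
post s [0.37936011 0.39394393 0.40804704] t [0.53523632 0.66095274]
side0 1247 dir [-0.11198284  0.99371016] deg 6.4296293 x at y=0 0.54639095
grip top s [-0.25048534 -0.22708782] t [0.53679995 0.56027611]
tray s [-0.13826234 -0.13803999 -0.13780456  0.2595508   0.26133047  0.26286846] t [0.46950021 0.46974113 0.47234484 0.62115585 0.62140147 0.62223054]
((0.5379040241241455, 0.1123080849647522), (0.15023772418498993, 0.4014662802219391), 5.648339748382568)
post s [-0.50037981 -0.48646064 -0.47162646] t [0.5381562  0.66211763]
```

The tray centre is near (0.539, 0.113) with the rail at 5.7°, and the grip is near (0.571, -0.185). The pin therefore has to travel about 0.299 m along the rail. I'll raise the tool clear of the rail first, then turn it and move over the block.

```bash
python3 -m pendant '[{"jaw":1,"tz":6},{"jaw":1,"tz":12},{"jaw":0.4,"tz":17},{"jaw":0.4,"tz":17,"ty":-3,"az":-10.5},{"jaw":0.4,"tz":17,"ty":-6,"az":-21},{"jaw":0.4,"tz":17,"ty":-9,"az":-31.5},{"jaw":0.4,"tz":17,"ty":-12,"az":-42},{"jaw":0.4,"tz":17,"ty":-15,"az":-52.5},{"jaw":0.4,"tz":17,"ty":-17,"tx":-0.2,"az":-63},{"jaw":0.4,"tz":17,"ty":-18.5,"tx":-0.35,"az":-73.5}]' 40
python3 -m pendant '[{"jaw":0.4,"az":-10.8},{"jaw":0.4,"az":-10.8},{"jaw":0.4,"az":-10.8}]'
python3 - <<'E'
from h import *
from rig import manip
from scipy.spatial.transform import Rotation as R
s=manip.get_state(); print(s["clock"],s["position"],s["width"],s["qpos"]);q=s["ee_rot"];M=R.from_quat(q[[1,2,3,0]]).as_matrix();print(M.round(3))
d=manip.get_image("wrist");np.savez("pics/w1.npz",**d);cv2.imwrite("pics/w1.png",d["pixels"])
d=manip.get_image("side");np.savez("pics/side1.npz",**d);cv2.imwrite("pics/side1.png",d["pixels"])
E
```

```text
0.15 [5.74616587e-01 2.42977003e-05 2.30656712e-01] 0.08569023525017626 [-1.21032913e-01  2.76428749e-01  1.50582645e+00  5.50849975e-06
  1.36068714e+00 -1.20990989e-01]
[[ 0.     1.    -0.001]
 [ 1.    -0.     0.   ]
 [ 0.    -0.001 -1.   ]]invalid input at $[0]: expected keys jaw, tx, ty, tz, ax, ay, az
invalid input at $[0]: expected keys jaw, tx, ty, tz, ax, ay, az
```

View pics/w1.png

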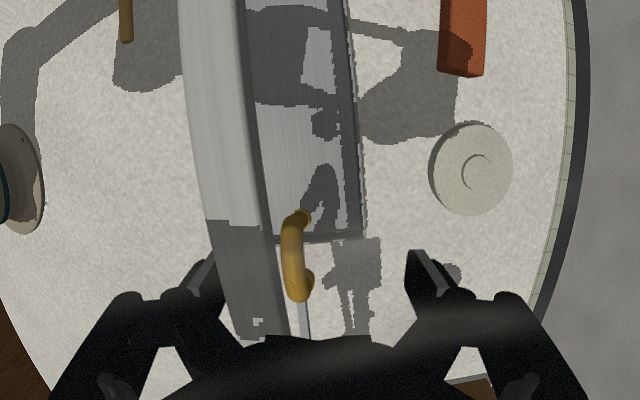

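All seven keys are required, so the arm hasn't moved. The wrist view shows the rail (column ~230) and the left crook (295,255) between the open fingers, so a straight rise is clear.

```bash
python3 -m pendant '[{"jaw":1,"tx":0,"ty":0,"tz":6,"ax":0,"ay":0,"az":0},{"jaw":1,"tx":0,"ty":0,"tz":12,"ax":0,"ay":0,"az":0},{"jaw":1,"tx":0,"ty":0,"tz":17,"ax":0,"ay":0,"az":0},{"jaw":0.4,"tx":0,"ty":-3,"tz":17,"ax":0,"ay":0,"az":-10.5},{"jaw":0.4,"tx":0,"ty":-6,"tz":17,"ax":0,"ay":0,"az":-21},{"jaw":0.4,"tx":0,"ty":-9,"tz":17,"ax":0,"ay":0,"az":-31.5},{"jaw":0.4,"tx":0,"ty":-12,"tz":17,"ax":0,"ay":0,"az":-42},{"jaw":0.4,"tx":0,"ty":-15,"tz":17,"ax":0,"ay":0,"az":-52.5},{"jaw":0.4,"tx":-0.2,"ty":-17,"tz":17,"ax":0,"ay":0,"az":-63},{"jaw":0.4,"tx":-0.35,"ty":-18.5,"tz":17,"ax":0,"ay":0,"az":-73.5}]' 40
python3 -m pendant '[{"jaw":0.4,"tx":0,"ty":0,"tz":0,"ax":0,"ay":0,"az":-10.6},{"jaw":0.4,"tx":0,"ty":0,"tz":0,"ax":0,"ay":0,"az":-10.8},{"jaw":0.4,"tx":0,"ty":0,"tz":0,"ax":0,"ay":0,"az":-10.8}]'
python3 - <<'E'
from h import *
from rig import manip
from scipy.spatial.transform import Rotation as R
s=manip.get_state(); print(s["clock"],s["position"],s["width"],s["qpos"]);q=s["ee_rot"];M=R.from_quat(q[[1,2,3,0]]).as_matrix();print(M.round(3))
d=manip.get_image("wrist");np.savez("pics/w2.npz",**d);cv2.imwrite("pics/w2.png",d["pixels"])
d=manip.get_image("side");np.savez("pics/side1.npz",**d);cv2.imwrite("pics/side1.png",d["pixels"])
E
```

```text
clock: 1.5
position: [0.5714, -0.1861, 0.401]
ee_rot: [-0.0, 0.99, 0.14, -0.0]
contact_force: [0.1, -0.2, 0.3]
width: 0.0595
gripper_force: 0.0
clock: 1.88
position: [0.5715, -0.1848, 0.4013]
ee_rot: [-0.0, 0.999, 0.051, -0.0]
contact_force: [0.1, -0.5, -0.4]
width: 0.0599
gripper_force: 0.0
1.875 [ 0.57152869 -0.18480906  0.4012525 ] 0.0598582306938981 [-4.28528386e-01  2.76536807e-01  1.09728909e+00 -2.64141962e-05
  1.76792541e+00  1.03999362e+00]
[[ 0.995  0.102 -0.   ]
 [ 0.102 -0.995  0.   ]
 [-0.    -0.    -1.   ]]
```

View pics/w2.png

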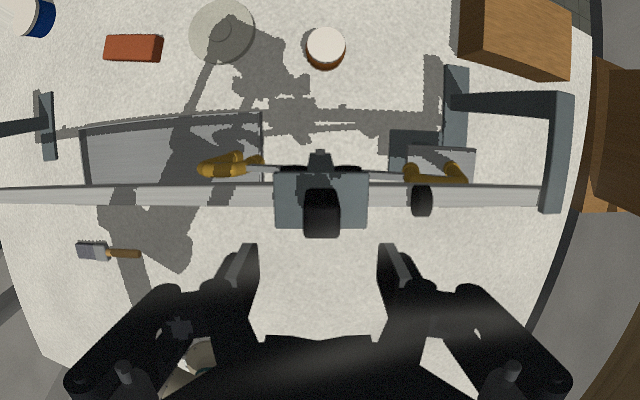

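Block (320,215) lies midway between the fingers (columns ~250 and ~390) and square to them, so I'm descending and gripping.

```bash
cat > snap.py <<'E'
import sys
from h import *
from rig import manip
E2=np.array([-.0993,.9951])
def meas(d):
    C=cloud(d);hsv=cv2.cvtColor(d["pixels"],cv2.COLOR_BGR2HSV)
    m=(cv2.inRange(hsv,(12,110,50),(32,255,255))>0)&(d["depth"]>0)&(C[...,2]>.05)&(C[...,2]<.27)
    s=C[...,:2]@E2; t=C[...,0]*.9951+C[...,1]*.0993
    return m&(abs(t-.549)<.05),C,s
def ang(d,s0):
    m,C,s=meas(d); L=m&(s>s0+.07)&(s<s0+.21); Rr=m&(s<s0-.07)&(s>s0-.21)
    out=[]
    for k in(L,Rr): q=C[k]; out+= [len(q), np.median(q[:,2]) if len(q) else 0, (s[k].mean()-s0) if len(q) else 0]
    nL,zL,sL,nR,zR,sR=out
    th=np.arctan2(zR-zL,sL-sR) if nL>15 and nR>15 else np.nan
    return th,np.array(out).round(4)
if __name__=="__main__":
    d=manip.get_image("scene");st=manip.get_state();s0=st["position"][:2]@E2
    if len(sys.argv)>1: np.savez(f"pics/{sys.argv[1]}.npz",**d); cv2.imwrite(f"pics/{sys.argv[1]}.png",d["pixels"])
    th,o=ang(d,s0); print("clk %.3f s %.4f th %.3f"%(st["clock"],s0,th),o)
E
python3 -m pendant '[{"jaw":0.4,"tx":0,"ty":0,"tz":-4,"ax":0,"ay":0,"az":0},{"jaw":0.4,"tx":0,"ty":0,"tz":-7.5,"ax":0,"ay":0,"az":0},{"jaw":0.4,"tx":0,"ty":0,"tz":-9.3,"ax":0,"ay":0,"az":0},{"jaw":-1,"tx":0,"ty":0,"tz":-9.3,"ax":0,"ay":0,"az":0},{"jaw":-1,"tx":0,"ty":0,"tz":-9.3,"ax":0,"ay":0,"az":0},{"jaw":-1,"tx":0,"ty":0,"tz":-9.3,"ax":0,"ay":0,"az":0},{"jaw":-1,"tx":0,"ty":0,"tz":-9.3,"ax":0,"ay":0,"az":0}]' 40
python3 snap.py g1
```

```text
clock: 2.85
position: [0.5719, -0.1851, 0.3094]
ee_rot: [0.0, 0.999, 0.05, 0.001]
contact_force: [0.7, -0.5, 2.2]
width: 0.0255
gripper_force: 41.5
clk 2.900 s -0.2410 th 0.253 [ 3.880e+02  1.337e-01  1.411e-01  3.400e+02  2.048e-01 -1.339e-01]
```

Gripped: width is 25.5 mm. Now I'll pull it smoothly off the rest to the tray, then watch the swing.

```bash
python3 - <<'E'
s=open('h.py').read()
E
cat > st.py <<'E'
from rig import manip
E
python3 -m pendant '[{"jaw":-1,"tx":-0.04,"ty":0.40,"tz":0,"ax":0,"ay":0,"az":0},{"jaw":-1,"tx":-0.12,"ty":1.19,"tz":0,"ax":0,"ay":0,"az":0},{"jaw":-1,"tx":-0.24,"ty":2.39,"tz":0,"ax":0,"ay":0,"az":0},{"jaw":-1,"tx":-0.40,"ty":3.98,"tz":0,"ax":0,"ay":0,"az":0},{"jaw":-1,"tx":-0.58,"ty":5.77,"tz":0,"ax":0,"ay":0,"az":0},{"jaw":-1,"tx":-0.77,"ty":7.76,"tz":0,"ax":0,"ay":0,"az":0},{"jaw":-1,"tx":-0.97,"ty":9.75,"tz":0,"ax":0,"ay":0,"az":0},{"jaw":-1,"tx":-1.17,"ty":11.74,"tz":0,"ax":0,"ay":0,"az":0},{"jaw":-1,"tx":-1.37,"ty":13.73,"tz":0,"ax":0,"ay":0,"az":0},{"jaw":-1,"tx":-1.57,"ty":15.72,"tz":0,"ax":0,"ay":0,"az":0}]'
python3 snap.py m1
python3 -m pendant '[{"jaw":-1,"tx":-0.2,"ty":1.99,"tz":0,"ax":0,"ay":0,"az":0},{"jaw":-1,"tx":-0.4,"ty":3.98,"tz":0,"ax":0,"ay":0,"az":0},{"jaw":-1,"tx":-0.6,"ty":5.97,"tz":0,"ax":0,"ay":0,"az":0},{"jaw":-1,"tx":-0.79,"ty":7.96,"tz":0,"ax":0,"ay":0,"az":0},{"jaw":-1,"tx":-0.99,"ty":9.95,"tz":0,"ax":0,"ay":0,"az":0},{"jaw":-1,"tx":-1.17,"ty":11.74,"tz":0,"ax":0,"ay":0,"az":0},{"jaw":-1,"tx":-1.29,"ty":12.94,"tz":0,"ax":0,"ay":0,"az":0},{"jaw":-1,"tx":-1.37,"ty":13.73,"tz":0,"ax":0,"ay":0,"az":0},{"jaw":-1,"tx":-1.4,"ty":14.03,"tz":0,"ax":0,"ay":0,"az":0},{"jaw":-1,"tx":-1.41,"ty":14.08,"tz":0,"ax":0,"ay":0,"az":0}]'
python3 snap.py m2
H='x'
for i in 1 2 3 4 5 6 7 8; do python3 -m pendant '[{"jaw":-1,"tx":0,"ty":0,"tz":0,"ax":0,"ay":0,"az":0},{"jaw":-1,"tx":0,"ty":0,"tz":0,"ax":0,"ay":0,"az":0}]' >/dev/null; python3 snap.py n$i; done
```

```text
clock: 4.15
position: [0.5562, -0.0268, 0.3093]
ee_rot: [0.0, 0.999, 0.05, 0.001]
contact_force: [1.0, -0.9, 4.9]
width: 0.0254
gripper_force: 42.1
clk 4.200 s -0.0784 th 0.037 [ 5.040e+02  1.607e-01  1.450e-01  3.830e+02  1.712e-01 -1.407e-01]
clock: 5.45
position: [0.5422, 0.1137, 0.3093]
ee_rot: [-0.0, 0.999, 0.05, 0.001]
contact_force: [0.8, 0.9, 5.3]
width: 0.0254
gripper_force: 42.2
clk 5.500 s 0.0593 th -0.134 [ 6.530e+02  1.829e-01  1.516e-01  4.580e+02  1.445e-01 -1.339e-01]
clk 5.800 s 0.0593 th 0.064 [ 6.120e+02  1.585e-01  1.479e-01  4.330e+02  1.769e-01 -1.379e-01]
clk 6.100 s 0.0593 th 0.202 [ 5.890e+02  1.396e-01  1.414e-01  4.390e+02  1.968e-01 -1.378e-01]
clk 6.400 s 0.0593 th 0.247 [ 5.590e+02  1.360e-01  1.383e-01  4.420e+02  2.052e-01 -1.364e-01]
clk 6.700 s 0.0592 th 0.184 [ 5.940e+02  1.438e-01  1.421e-01  4.290e+02  1.959e-01 -1.374e-01]
clk 7.000 s 0.0593 th 0.025 [ 6.230e+02  1.645e-01  1.484e-01  4.310e+02  1.717e-01 -1.384e-01]
clk 7.300 s 0.0593 th -0.151 [ 6.550e+02  1.864e-01  1.514e-01  4.610e+02  1.431e-01 -1.332e-01]
clk 7.600 s 0.0592 th -0.253 [ 6.800e+02  1.987e-01  1.515e-01  4.520e+02  1.264e-01 -1.278e-01]
clk 7.900 s 0.0593 th -0.252 [ 6.750e+02  1.985e-01  1.515e-01  4.560e+02  1.265e-01 -1.278e-01]
```

```bash
cat > plan.py <<'E'
import sys,glob,numpy as np
from snap import *
from scipy.optimize import minimize
W=np.sqrt(5.35)
def fit(t,th,t0):
    A=np.c_[np.cos(W*(t-t0)),np.sin(W*(t-t0)),np.ones_like(t)]
    c=np.linalg.lstsq(A,th,rcond=None)[0]; return c,th-A@c
def plan(c,N,dx=0.):   # c: theta=c0 cos+c1 sin from now; returns s rows (m)
    h=.125; tb=np.arange(N+1)*h   # impulses dv_k at tb
    T=tb[-1]; k=W/9.81
    A=np.stack([k*np.sin(W*(T-tb)),k*np.cos(W*(T-tb)),np.ones(N+1),T-tb])
    b=np.array([-(c[0]*np.cos(W*T)+c[1]*np.sin(W*T)),-(-c[0]*np.sin(W*T)+c[1]*np.cos(W*T)),0,dx])
    dv=np.linalg.lstsq(A,b,rcond=None)[0]
    v=np.cumsum(dv)[:-1]; return np.cumsum(v)*h,np.abs(v).max()
def show(x):
    for i in range(0,len(x),10):
        b=x[i-1] if i else 0
        print("call",i//10); print([(round(-.0993*100*(y-b),2),round(.9951*100*(y-b),2)) for y in x[i:i+10]])
E
python3 - <<'E'
from plan import *
t=np.array([5.5,5.8,6.1,6.4,6.7,7.0,7.3,7.6,7.9])-.05
th=[];th2=[]
for n in ["g1","m2"]+["n%d"%i for i in range(1,9)]:
    d=load(n); s0=-.241 if n=="g1" else .0593
    m,C,s=meas(d); a=[]
    for p in(3,50,97):
        zz=[];ss=[]
        for k in(m&(s>s0+.07)&(s<s0+.21),m&(s<s0-.07)&(s>s0-.21)):
            zz.append(np.percentile(C[k][:,2],p)); ss.append(s[k].mean())
        a.append((zz[1]-zz[0])/.28)
    print(n,np.round(a,3)); th.append(ang(d,s0)[0]); th2.append(a[2])
for q in(th,th2):
    c,r=fit(t,np.array(q[1:]),7.9); print(c,np.hypot(*c[:2]),r.round(3))
c,r=fit(t,np.array(th[1:]),7.9)
for N in(30,36,40):
    x,v=plan(c*1.08,N); print(N,x.min(),x.max(),v)
E
```

```text
g1 [0.293 0.254 0.274]
m2 [-0.145 -0.137 -0.117]
n1 [0.069 0.066 0.06 ]
n2 [0.244 0.204 0.207]
n3 [0.289 0.247 0.254]
n4 [0.238 0.186 0.184]
n5 [0.042 0.026 0.034]
n6 [-0.163 -0.155 -0.14 ]
n7 [-0.288 -0.258 -0.244]
n8 [-0.281 -0.257 -0.241]
[-0.22966315  0.12548059 -0.00871402] 0.2617069729898489 [-0.01   0.011  0.    -0.006  0.002  0.001 -0.002  0.005 -0.001]
[-0.22589963  0.12259068 -0.00160246] 0.2570196850665385 [-0.002  0.001  0.002 -0.001 -0.003  0.002 -0.     0.002 -0.001]
30 -0.41152084771477615 -3.7730235602495554e-17 0.3826250325987133
36 -0.2404580812716561 0.12567944962872324 0.3516524463713084
40 -0.18956547499147883 0.1896183349429392 0.35440094351318135
```

Run:
```python
from plan import *
c=np.array([-.2285,.1245])*1.06
for dl in(0,2,4):
  for N in range(38,54,2):
    ph=W*dl*.125; cc=[c[0]*np.cos(ph)+c[1]*np.sin(ph),-c[0]*np.sin(ph)+c[1]*np.cos(ph)]
    x,v=plan(cc,N); print(dl,N,x.min().round(3),x.max().round(3),v.round(3),end=" | ")
  print()
x,v=plan(c,48); show(x)
```

```text
0 38 -0.192 0.174 0.344 | 0 40 -0.185 0.185 0.346 | 0 42 -0.198 0.145 0.328 | 0 44 -0.22 0.061 0.28 | 0 46 -0.242 0.0 0.228 | 0 48 -0.264 -0.0 0.235 | 0 50 -0.284 -0.0 0.244 | 0 52 -0.291 -0.0 0.247 | 
2 38 -0.174 0.192 0.344 | 2 40 -0.187 0.151 0.325 | 2 42 -0.207 0.069 0.276 | 2 44 -0.223 -0.0 0.22 | 2 46 -0.236 0.0 0.224 | 2 48 -0.265 -0.0 0.235 | 2 50 -0.273 0.0 0.238 | 2 52 -0.236 0.013 0.226 | 
4 38 -0.135 0.194 0.322 | 4 40 -0.153 0.112 0.27 | 4 42 -0.165 0.02 0.205 | 4 44 -0.207 0.0 0.21 | 4 46 -0.247 0.0 0.229 | 4 48 -0.245 0.001 0.228 | 4 50 -0.198 0.021 0.212 | 4 52 -0.143 0.067 0.19 | 
call 0
[(np.float64(0.01), np.float64(-0.12)), (np.float64(0.05), np.float64(-0.52)), (np.float64(0.13), np.float64(-1.29)), (np.float64(0.25), np.float64(-2.51)), (np.float64(0.42), np.float64(-4.21)), (np.float64(0.64), np.float64(-6.36)), (np.float64(0.89), np.float64(-8.89)), (np.float64(1.17), np.float64(-11.69)), (np.float64(1.46), np.float64(-14.62)), (np.float64(1.75), np.float64(-17.52))]
call 1
[(np.float64(0.27), np.float64(-2.7)), (np.float64(0.5), np.float64(-5.04)), (np.float6
[... 710 characters left out ...]
at64(0.15), np.float64(-1.53)), (np.float64(0.3), np.float64(-3.04)), (np.float64(0.44), np.float64(-4.37)), (np.float64(0.54), np.float64(-5.37)), (np.float64(0.59), np.float64(-5.91)), (np.float64(0.59), np.float64(-5.9)), (np.float64(0.53), np.float64(-5.3)), (np.float64(0.41), np.float64(-4.1)), (np.float64(0.24), np.float64(-2.36)), (np.float64(0.02), np.float64(-0.17))]
call 4
[(np.float64(-0.25), np.float64(2.52)), (np.float64(-0.52), np.float64(5.2)), (np.float64(-0.79), np.float64(7.88)), (np.float64(-1.04), np.float64(10.39)), (np.float64(-1.25), np.float64(12.57)), (np.float64(-1.43), np.float64(14.3)), (np.float64(-1.54), np.float64(15.48)), (np.float64(-1.6), np.float64(16.07))]
```

Run:
```python
from plan import *
c=np.array([-.2285,.1245])*1.06; ph=W*.5
cc=[c[0]*np.cos(ph)+c[1]*np.sin(ph),-c[0]*np.sin(ph)+c[1]*np.cos(ph)]
x,v=plan(cc,52); x=np.r_[np.zeros(4),x]
for i in range(0,56,10):
    b=x[i-1] if i else 0
    print(" ".join("%.2f,%.1f"%(-9.93*(y-b),99.51*(y-b)) for y in x[i:i+10]))
```

```text
-0.00,0.0 -0.00,0.0 -0.00,0.0 -0.00,0.0 0.06,-0.6 0.16,-1.6 0.31,-3.1 0.50,-5.0 0.70,-7.0 0.90,-9.0
0.19,-1.9 0.34,-3.4 0.46,-4.6 0.52,-5.2 0.53,-5.3 0.48,-4.8 0.37,-3.8 0.23,-2.3 0.05,-0.5 -0.15,1.5
-0.20,2.0 -0.38,3.8 -0.53,5.3 -0.64,6.4 -0.70,7.0 -0.71,7.1 -0.66,6.6 -0.56,5.6 -0.43,4.3 -0.26,2.7
0.17,-1.8 0.35,-3.5 0.50,-5.0 0.61,-6.1 0.68,-6.8 0.70,-7.0 0.66,-6.6 0.56,-5.6 0.41,-4.1 0.21,-2.1
-0.22,2.2 -0.46,4.6 -0.69,6.9 -0.91,9.1 -1.09,11.0 -1.24,12.4 -1.33,13.3 -1.36,13.7 -1.35,13.5 -1.29,12.9
0.10,-1.0 0.21,-2.1 0.34,-3.4 0.45,-4.5 0.54,-5.4 0.59,-5.9
```

```bash
python3 -m pendant '[{"jaw":-1,"tx":0,"ty":0,"tz":0,"ax":0,"ay":0,"az":0},{"jaw":-1,"tx":0,"ty":0,"tz":0,"ax":0,"ay":0,"az":0},{"jaw":-1,"tx":0,"ty":0,"tz":0,"ax":0,"ay":0,"az":0},{"jaw":-1,"tx":0,"ty":0,"tz":0,"ax":0,"ay":0,"az":0},{"jaw":-1,"tx":0.06,"ty":-0.6,"tz":0,"ax":0,"ay":0,"az":0},{"jaw":-1,"tx":0.16,"ty":-1.6,"tz":0,"ax":0,"ay":0,"az":0},{"jaw":-1,"tx":0.31,"ty":-3.1,"tz":0,"ax":0,"ay":0,"az":0},{"jaw":-1,"tx":0.5,"ty":-5,"tz":0,"ax":0,"ay":0,"az":0},{"jaw":-1,"tx":0.7,"ty":-7,"tz":0,"ax":0,"ay":0,"az":0},{"jaw":-1,"tx":0.9,"ty":-9,"tz":0,"ax":0,"ay":0,"az":0}]' | head -2
python3 -m pendant '[{"jaw":-1,"tx":0.19,"ty":-1.9,"tz":0,"ax":0,"ay":0,"az":0},{"jaw":-1,"tx":0.34,"ty":-3.4,"tz":0,"ax":0,"ay":0,"az":0},{"jaw":-1,"tx":0.46,"ty":-4.6,"tz":0,"ax":0,"ay":0,"az":0},{"jaw":-1,"tx":0.52,"ty":-5.2,"tz":0,"ax":0,"ay":0,"az":0},{"jaw":-1,"tx":0.53,"ty":-5.3,"tz":0,"ax":0,"ay":0,"az":0},{"jaw":-1,"tx":0.48,"ty":-4.8,"tz":0,"ax":0,"ay":0,"az":0},{"jaw":-1,"tx":0.37,"ty":-3.8,"tz":0,"ax":0,"ay":0,"az":0},{"jaw":-1,"tx":0.23,"ty":-2.3,"tz":0,"ax":0,"ay":0,"az":0},{"jaw":-1,"tx":0.05,"ty":-0.5,"tz":0,"ax":0,"ay":0,"az":0},{"jaw":-1,"tx":-0.15,"ty":1.5,"tz":0,"ax":0,"ay":0,"az":0}]' | head -2
python3 -m pendant '[{"jaw":-1,"tx":-0.2,"ty":2,"tz":0,"ax":0,"ay":0,"az":0},{"jaw":-1,"tx":-0.38,"ty":3.8,"tz":0,"ax":0,"ay":0,"az":0},{"jaw":-1,"tx":-0.53,"ty":5.3,"tz":0,"ax":0,"ay":0,"az":0},{"jaw":-1,"tx":-0.64,"ty":6.4,"tz":0,"ax":0,"ay":0,"az":0},{"jaw":-1,"tx":-0.7,"ty":7,"tz":0,"ax":0,"ay":0,"az":0},{"jaw":-1,"tx":-0.71,"ty":7.1,"tz":0,"ax":0,"ay":0,"az":0},{"jaw":-1,"tx":-0.66,"ty":6.6,"tz":0,"ax":0,"ay":0,"az":0},{"jaw":-1,"tx":-0.56,"ty":5.6,"tz":0,"ax":0,"ay":0,"az":0},{"jaw":-1,"tx":-0.43,"ty":4.3,"tz":0,"ax":0,"ay":0,"az":0},{"jaw":-1,"tx":-0.26,"ty":2.7,"tz":0,"ax":0,"ay":0,"az":0}]' | head -2
python3 -m pendant '[{"jaw":-1,"tx":0.17,"ty":-1.8,"tz":0,"ax":0,"ay":0,"az":0},{"jaw":-1,"tx":0.35,"ty":-3.5,"tz":0,"ax":0,"ay":0,"az":0},{"jaw":-1,"tx":0.5,"ty":-5,"tz":0,"ax":0,"ay":0,"az":0},{"jaw":-1,"tx":0.61,"ty":-6.1,"tz":0,"ax":0,"ay":0,"az":0},{"jaw":-1,"tx":0.68,"ty":-6.8,"tz":0,"ax":0,"ay":0,"az":0},{"jaw":-1,"tx":0.7,"ty":-7,"tz":0,"ax":0,"ay":0,"az":0},{"jaw":-1,"tx":0.66,"ty":-6.6,"tz":0,"ax":0,"ay":0,"az":0},{"jaw":-1,"tx":0.56,"ty":-5.6,"tz":0,"ax":0,"ay":0,"az":0},{"jaw":-1,"tx":0.41,"ty":-4.1,"tz":0,"ax":0,"ay":0,"az":0},{"jaw":-1,"tx":0.21,"ty":-2.1,"tz":0,"ax":0,"ay":0,"az":0}]' | head -2
python3 -m pendant '[{"jaw":-1,"tx":-0.22,"ty":2.2,"tz":0,"ax":0,"ay":0,"az":0},{"jaw":-1,"tx":-0.46,"ty":4.6,"tz":0,"ax":0,"ay":0,"az":0},{"jaw":-1,"tx":-0.69,"ty":6.9,"tz":0,"ax":0,"ay":0,"az":0},{"jaw":-1,"tx":-0.91,"ty":9.1,"tz":0,"ax":0,"ay":0,"az":0},{"jaw":-1,"tx":-1.09,"ty":11,"tz":0,"ax":0,"ay":0,"az":0},{"jaw":-1,"tx":-1.24,"ty":12.4,"tz":0,"ax":0,"ay":0,"az":0},{"jaw":-1,"tx":-1.33,"ty":13.3,"tz":0,"ax":0,"ay":0,"az":0},{"jaw":-1,"tx":-1.36,"ty":13.7,"tz":0,"ax":0,"ay":0,"az":0},{"jaw":-1,"tx":-1.35,"ty":13.5,"tz":0,"ax":0,"ay":0,"az":0},{"jaw":-1,"tx":-1.29,"ty":12.9,"tz":0,"ax":0,"ay":0,"az":0}]' | head -2
python3 -m pendant '[{"jaw":-1,"tx":0.1,"ty":-1,"tz":0,"ax":0,"ay":0,"az":0},{"jaw":-1,"tx":0.21,"ty":-2.1,"tz":0,"ax":0,"ay":0,"az":0},{"jaw":-1,"tx":0.34,"ty":-3.4,"tz":0,"ax":0,"ay":0,"az":0},{"jaw":-1,"tx":0.45,"ty":-4.5,"tz":0,"ax":0,"ay":0,"az":0},{"jaw":-1,"tx":0.54,"ty":-5.4,"tz":0,"ax":0,"ay":0,"az":0},{"jaw":-1,"tx":0.59,"ty":-6,"tz":0,"ax":0,"ay":0,"az":0}]'
python3 snap.py p0
for i in 1 2 3 4 5 6; do python3 -m pendant '[{"jaw":-1,"tx":0,"ty":0,"tz":0,"ax":0,"ay":0,"az":0},{"jaw":-1,"tx":0,"ty":0,"tz":0,"ax":0,"ay":0,"az":0}]' >/dev/null; python3 snap.py p$i; done
```

```text
clock: 9.15
position: [0.5511, 0.0232, 0.3093]
clock: 10.4
position: [0.5496, 0.0386, 0.3093]
clock: 11.65
position: [0.5469, 0.0655, 0.3093]
clock: 12.9
position: [0.5491, 0.0443, 0.3093]
clock: 14.15
position: [0.5361, 0.1739, 0.3094]
clock: 14.9
position: [0.5422, 0.1132, 0.3093]
ee_rot: [-0.0, 0.999, 0.05, 0.001]
contact_force: [1.8, 0.7, 5.6]
width: 0.0256
gripper_force: 42.2
clk 14.950 s 0.0579 th -0.020 [ 6.250e+02  1.700e-01  1.508e-01  4.350e+02  1.641e-01 -1.359e-01]
clk 15.250 s 0.0588 th -0.004 [ 6.300e+02  1.670e-01  1.492e-01  4.490e+02  1.657e-01 -1.371e-01]
clk 15.550 s 0.0588 th 0.020 [ 6.320e+02  1.647e-01  1.486e-01  4.370e+02  1.704e-01 -1.381e-01]
clk 15.850 s 0.0588 th 0.029 [ 6.300e+02  1.639e-01  1.485e-01  4.350e+02  1.722e-01 -1.380e-01]
clk 16.150 s 0.0589 th 0.013 [ 6.260e+02  1.648e-01  1.486e-01  4.430e+02  1.686e-01 -1.381e-01]
clk 16.450 s 0.0589 th -0.016 [ 6.300e+02  1.677e-01  1.493e-01  4.580e+02  1.631e-01 -1.364e-01]
clk 16.750 s 0.0589 th -0.033 [ 6.390e+02  1.710e-01  1.497e-01  4.520e+02  1.617e-01 -1.372e-01]
```

The rack is now rocking only ±0.03 rad. I'll hold a bit longer, then release and lift clear.

```bash
for i in 1 2; do python3 -m pendant '[{"jaw":-1,"tx":0,"ty":0,"tz":0,"ax":0,"ay":0,"az":0},{"jaw":-1,"tx":0,"ty":0,"tz":0,"ax":0,"ay":0,"az":0},{"jaw":-1,"tx":0,"ty":0,"tz":0,"ax":0,"ay":0,"az":0},{"jaw":-1,"tx":0,"ty":0,"tz":0,"ax":0,"ay":0,"az":0},{"jaw":-1,"tx":0,"ty":0,"tz":0,"ax":0,"ay":0,"az":0},{"jaw":-1,"tx":0,"ty":0,"tz":0,"ax":0,"ay":0,"az":0},{"jaw":-1,"tx":0,"ty":0,"tz":0,"ax":0,"ay":0,"az":0},{"jaw":-1,"tx":0,"ty":0,"tz":0,"ax":0,"ay":0,"az":0}]' >/dev/null; python3 snap.py; done
python3 -m pendant '[{"jaw":-0.2,"tx":0,"ty":0,"tz":0,"ax":0,"ay":0,"az":0},{"jaw":0.2,"tx":0,"ty":0,"tz":0,"ax":0,"ay":0,"az":0},{"jaw":0.4,"tx":0,"ty":0,"tz":0,"ax":0,"ay":0,"az":0},{"jaw":0.4,"tx":0,"ty":0,"tz":0,"ax":0,"ay":0,"az":0},{"jaw":0.4,"tx":0,"ty":0,"tz":2,"ax":0,"ay":0,"az":0},{"jaw":0.4,"tx":0,"ty":0,"tz":6,"ax":0,"ay":0,"az":0},{"jaw":0.4,"tx":0,"ty":0,"tz":10,"ax":0,"ay":0,"az":0},{"jaw":0.4,"tx":0,"ty":0,"tz":13,"ax":0,"ay":0,"az":0},{"jaw":0.4,"tx":0,"ty":0,"tz":14,"ax":0,"ay":0,"az":0}]'
python3 snap.py r0
for i in 1 2 3 4; do python3 -m pendant '[{"jaw":0.4,"tx":0,"ty":0,"tz":0,"ax":0,"ay":0,"az":0},{"jaw":0.4,"tx":0,"ty":0,"tz":0,"ax":0,"ay":0,"az":0}]' >/dev/null; python3 snap.py r$i; done
python3 - <<'E'
from snap import *
d=load("r4");C=cloud(d);z=C[...,2];px=d["pixels"];ok=d["depth"]>0
s=C[...,:2]@E2;t=C[...,0]*.9951+C[...,1]*.0993
g=ok&(abs(z-.347)<.006)&(px.max(-1)<80)&(abs(t-.549)<.025)&(abs(s-.058)<.04); print("grip s",np.percentile(s[g],[2,98]),g.sum())
g=ok&(z>.02)&(z<.033)&(abs(t-.549)<.09)&(abs(s-.06)<.24)&(px.max(-1)<140); print("tray s",np.percentile(s[g],[.5,1,99,99.5]))
E
```

```text
clk 17.800 s 0.0589 th -0.010 [ 6.290e+02  1.678e-01  1.493e-01  4.530e+02  1.648e-01 -1.372e-01]
clk 18.850 s 0.0589 th 0.011 [ 6.240e+02  1.647e-01  1.489e-01  4.440e+02  1.679e-01 -1.382e-01]
clock: 19.98
position: [0.5422, 0.113, 0.4502]
ee_rot: [-0.0, 0.999, 0.05, 0.002]
contact_force: [-0.0, -0.5, 0.6]
width: 0.0598
gripper_force: 0.0
clk 20.025 s 0.0586 th -0.043 [ 6.340e+02  1.719e-01  1.504e-01  4.440e+02  1.596e-01 -1.361e-01]
clk 20.325 s 0.0587 th -0.025 [ 6.290e+02  1.713e-01  1.497e-01  4.420e+02  1.640e-01 -1.362e-01]
clk 20.625 s 0.0586 th -0.011 [ 6.300e+02  1.681e-01  1.496e-01  4.450e+02  1.651e-01 -1.364e-01]
clk 20.925 s 0.0586 th 0.020 [ 6.240e+02  1.644e-01  1.492e-01  4.250e+02  1.702e-01 -1.374e-01]
clk 21.225 s 0.0586 th 0.022 [ 6.260e+02  1.643e-01  1.491e-01  4.330e+02  1.705e-01 -1.379e-01]
grip s [0.050027   0.07300146] 106
tray s [-0.14027855 -0.13994566  0.25808681  0.25827144]
```

View pics/r4.png

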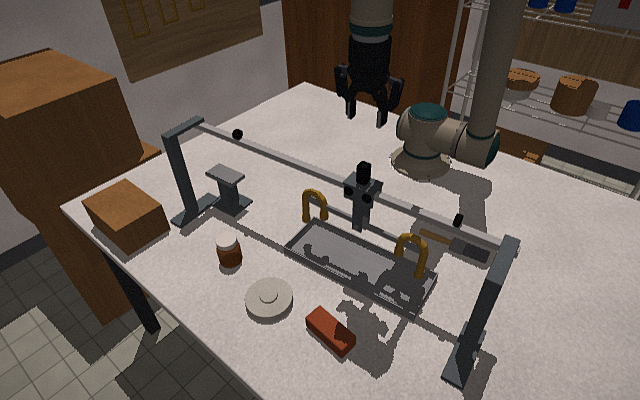

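The view shows the trolley at (362,180) centred over the tray, with the crooks at (314,205) and (410,255) hanging level. The gripper is clear above, and the grip and tray centres agree to about 2 mm.

```bash
python3 -c "
from rig import manip
print(manip.sign_off())"
```

```text
the job is handed in; nothing more can be done
None
```

I handed the job in with the rack off its rest and the trolley released about 2–3 mm from the tray's centre by camera measurement; the rack rocked within about ±0.045 rad (limit 0.09) and the gripper was clear, but the hand-in call returned no verdict.

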